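Set the bell timer on the glass of the label press

TASK

The shell labels under the glass press plate need six minutes for their glue to set. Wind the bell timer that stands on the glass clockwise past its ten-minute top mark, which arms the bell, then turn it back down to six minutes and let go. Hold the timer down firmly enough that its case does not swing round or wander on the glass while you turn, but press gently enough to spare the thin glass (no more than 30 N), and leave the shells and the spirit jar alone.

Things in the scene. Friction and masses are not known exactly. Their poses are not given: they have to be found in the camera images.
- press_plate: Fixed label press: a square wooden board 260 x 260 mm, 16 mm thick, with paper cards under a 236 mm square sheet of thin glass whose upper face is 24 mm above the table. Origin at the centre of its underside (table level), x and y along its sides, z up.
- timer: Bell timer, loose: cream round drum 100 mm across, thin steel band, on three small rubber feet 38 mm from its axis; flat top 42 mm above the feet; about 0.33 kg with knob (varies 0.7 to 1.2 times). Origin on its axis under the feet, z up, x towards the zero mark (at the start within 6 degrees of the press plate's x). Unless pressed down with some 10 N or more, the case turns along with the knob.
- knob (a joint): Angle of the knob relative to the case, rad: 0 = pointer at the zero mark, growing clockwise seen from above by 0.2618 a minute; 10 minutes = 2.618, 6 minutes = 1.571; stop at 2.97 (turning on against it swings the case round). Starts between 1 and 4 minutes. Takes 0.10 to 0.14 N m to wind up, 0.06 to 0.09 to turn back, and stays where it is left.
- knob_grip (a point): Point on the knob's axis 70 mm above the timer's feet (94 mm above the table), where to pinch it. Black knob: skirt disc 48 mm across, upper face 50 mm above the feet; on it an upright grip bar 40 mm long, 14 mm thick, top 84 mm above the feet, lying along this frame's x, which points to the pointer end. Pinch its flat sides (across y). The skirt and bar may be pressed down on.
- pointer (a point): Tip of the pointer, a small white line and beak at one end of the grip bar, on the skirt 29 mm from the knob's axis; it points at the minute marks. A longer white line on the bar's top lies on this half of the bar.
- cowrie_big: Bystander: large banded cowrie shell, 70 x 46 mm and 42 mm high, lying on the glass near a corner. Origin under its middle.
- cowrie_small: Bystander: small brown cowrie shell, 42 x 28 mm and 26 mm high, lying on the glass near another corner. Origin under its middle.
- cone_shell: Bystander: cream cone shell, 52 mm long, 32 mm high, lying on the glass beside the timer. Origin under its middle.
- spirit_jar: Bystander: glass jar, 60 mm across, 85 mm high, standing on the table beside the press plate. Origin at the centre of its underside.
- zero_mark (a point): Outer end of the zero mark on the drum's top, 44 mm from the axis. Eleven black radial marks lie 15 degrees apart, clockwise seen from above: 0, 1, 2 ... 10 minutes; 0, 5 and 10 are longer and broader. 10, the last and top mark, is 150 degrees clockwise from 0.
Mind the look-alikes: they are no part of the job. What is shaped like the timer but purple is not meant.

How it is judged:
By the outcome, as a careful person would: the job done as asked, in the order asked, and still so for the second after the job is handed in, with the robot touching nothing.
It also fails if it takes over 59 s, if anything falls off the work surface, if the arm or the gripper's body presses on something with over 40 N, if the wrist force passes 120 N, or if a joint passes its speed limit or range.

ROBOT

A 7-joint arm with a two-finger parallel gripper is mounted at the origin on the work surface. World frame = base frame: x ahead of the robot, y to its left, z up, the work surface at z = 0. Lengths are in mm, angles in rad, forces in N, time in s.
With the tool pointing down it reaches from about 400 to 900 mm from the base axis. Payload 5.6 kg.
Tool frame: the origin (TCP) lies on the centre line of the jaws, within the pads' length; the fingertips stand 17 mm ahead of it and the grasp point (between the pads) lies 2 mm behind it; z points along the fingers, y is the line along which they close (so a half turn about z gives the same grasp; the last joint's range is limited). The gripper opens to 92 mm and grips with 3 to 60 N. Pads are 20 mm wide; open, the fingers measure 128 mm over their backs; the gripper's body (75 mm by 189 mm) begins 69 mm behind the grasp point.
Start: joints at [1.107, 0.468, -0.012, 1.603, 0.006, 1.071, -0.056], TCP at [265.48, -593.32, 231.592] pointing down, gripper open.
Joint ranges: [-2.53, 2.53], [-0.31, 2.02], [-1.57, 1.55], [0.28, 2.44], [-1.29, 4.43], [0.15, 1.84], [-2.92, 2.92]. Speed limits (rad/s): [2.57, 2.57, 3.14, 3.14, 3.14, 3.14, 3.14].

INTERFACE

Orientations are given as a 3x3 rotation matrix whose columns are the frame's x, y, z axes.
In Python, from workcell import arm, snapshot gives the robot as it stands.
- The arm moves only by the tool play_rows, never from a script. Its argument "plan" is one flat list of numbers, 4 for each row, row after row: the shift along the tool's x, y, z in cm, then the turn about the tool's z in rad. In form: [tx, ty, tz, yaw, tx, ty, tz, yaw, ...]. A call has exactly 5 rows; each row is the pose to reach, as a shift and turn from the pose commanded when the call began, along the tool's axes at that moment; what a row does not reach only later rows make up. A row lasts 1/12 s, in which the tool goes at most 41.7 mm and 7.16 degrees, less where a joint would pass 70% of its speed; a pose out of reach is approached as far as the arm can. A call with a gripper value outside its range is refused whole. "fingers" is the finger opening in cm, from 0 to 9.19, set as the call begins (left out, the last holds). The fingers move at their own pace and stop on an object; "newtons" is the grip in N (left out, the last holds). Time passes only in rows, so rows that repeat a pose let the fingers close, or fill a call up. It gives the time, the measured TCP pose, the force, the opening and the grip force at its end, in the units of the state.
- arm.sense(): the state, without advancing time (a new reading comes with each control period).
- snapshot(name): name is "scene" or "top" or "wrist"; returns a dict with "image" (384x512x3 uint8, red, green, blue), "intrinsics" (3x3 intrinsics, pixels), "distortion" ([k1, k2, p1, p2, k3] as OpenCV has them; the pictures are not rectified), "view" (4x4, takes a point from world to camera coordinates); the wrist camera has in their place "tool_from_camera" (4x4, takes a point from camera to tool coordinates, whose origin is the TCP and whose axes are the flange's). Camera axes: x right, y down, z forward; pixel columns grow to the right and rows downward; lengths in mm; the calibration is good to about 2 mm. A picture is of the moment at which its call begins: read the wrist's pose just before it. There is no depth.
- arm.job_done(): hands the job in; it is judged then, once.
The state is a dict: "time_s": time; "joint_positions": joint angles; "joint_velocities": joint speeds; "joint_efforts": joint torques, N m; "eef_pos": TCP position; "tcp_rot": TCP orientation; "contact_force": force on the tool from outside, world axes, zero at the start; "torque": the same for the moment, N m; "gripper_width": finger opening in mm; "gripper_force": force on a finger pad.
Only numpy, scipy, OpenCV 4.12 (cv2) and the standard library are available. Lean on these libraries where they do the work, as an engineer would, in place of code of your own. Each camera call takes 0.05 s, during which the arm holds its last target. There are 200 camera calls.

## Working session

There is one attempt and no reset: what is moved stays moved. The work goes in short steps, Python scripts to look and compute and a tool call to move; the robot and the scene stay as the last step left them, time stands still between calls to the robot, and variables do not carry over. Pictures are saved under pics/ and viewed, at most 10 in all, crops included, and the job is handed in when it is done.

Besides the shell and the picture viewer there is one more tool, called after "Call:" as a command line: name --argument value ..., lists and objects as JSON in quotes. play_rows: Moves the arm, as the interface text tells. Its arguments: {"type":"object","properties":{"plan":{"type":"array"},"fingers":{"type":"number"},"newtons":{"type":"number"}},"required":["plan"]}

```bash
mkdir -p pics; ls; python3 - <<'E'
from workcell import arm, snapshot
import cv2,numpy as np
s=arm.sense();print(s)
a=snapshot("scene");b=snapshot("top")
im=np.hstack([cv2.resize(a["image"],(400,300)),cv2.resize(b["image"],(400,300))])
for n,d in(("scene",a),("top",b)):
    np.savez(n+".npz",**d);cv2.imwrite(f"pics/{n}0.png",d["image"][:,:,::-1])
    print(np.round(d["intrinsics"],1).tolist(),d["distortion"],np.round(d["view"],3).tolist())
E
```

```text
pics
{'time_s': 0.0, 'joint_positions': array([ 1.10706374,  0.46839984, -0.01160347,  1.60360369,  0.00601197,
        1.0713996 , -0.05626783]), 'joint_velocities': array([-1.04892314e-03,  7.23654734e-04,  3.81592679e-04, -4.76088438e-05,
       -5.91342691e-04, -2.68628064e-04,  1.45423008e-03]), 'joint_efforts': array([ 2.25151916e-04, -5.20583510e+01, -1.24192511e-02, -2.43753737e+01,
       -5.66103752e-02,  1.73073099e-02,  1.85348995e-04]), 'eef_pos': array([ 265.19056668, -592.84258288,  230.6338751 ]), 'tcp_rot': array([[ 9.12800366e-01,  4.08405163e-01, -8.45677283e-04],
       [ 4.08406016e-01, -9.12799039e-01,  1.56192996e-03],
       [-1.34033151e-04, -1.77110993e-03, -9.99998423e-01]]), 'contact_force': array([ 0.70395915, -0.78131688, -0.44297808]), 'torque': array([-0.01009614, -0.00217916,  0.03641651]), 'gripper_force': 0.0, 'gripper_width': 91.68529348070018}
[[362.6, 0.0, 251.1], [0.0, 362.6, 191.6], [0.0, 0.0, 1.0]] [-0.11220596  0.          0.          0.          0.        ] [[0.713, 0.701, -0.022, -400.561], [0.439, -0.47, -0.765, -151.802], [-0.547, 0.536, -0.643, 1061.405], [0.0, 0.0, 0.0, 1.0]]
[[476.9, 0.0, 248.8], [0.0, 476.9, 188.9], [0.0, 0.0, 1.0]] [-0.17826229  0.          0.          0.          0.        ] [[-0.004, -1.0, 0.003, 45.331], [-0.99, 0.003, -0.14, 519.33], [0.14, -0.004, -0.99, 1005.93], [0.0, 0.0, 0.0, 1.0]]
```

View pics/top0.png

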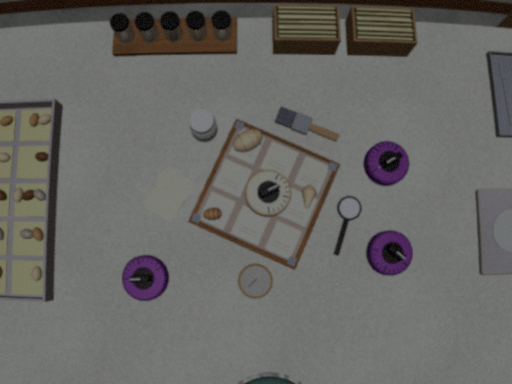

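View pics/scene0.png

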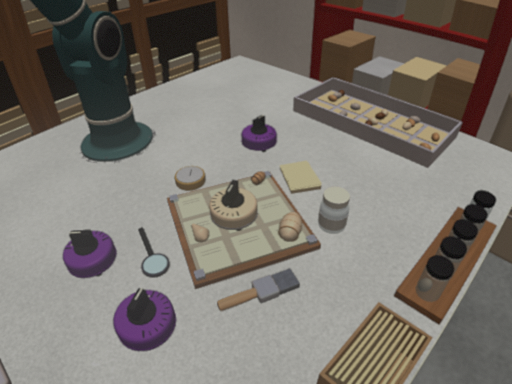

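The top view shows the cream timer at about (268,193) on the glass, with the cone shell at (309,196), the cowries at (247,140) and (212,214), and the jar at (203,125). The purple look-alikes are well away from it.

```bash
cat > h.py <<'E'
import numpy as np,cv2
def ray(d,px,T=None):
    """px -> (origin, dir) world. T: world_from_camera (default from view)"""
    T=np.linalg.inv(d["view"]) if T is None else T
    u=cv2.undistortPoints(np.array([[px]],float),d["intrinsics"],d["distortion"])[0,0]
    return T[:3,3],T[:3,:3]@np.array([*u,1])
def onz(d,px,z,T=None):
    o,r=ray(d,px,T);return (o+r*(z-o[2])/r[2])[:2]
def wristT(s,d):
    A=np.eye(4);A[:3,:3]=s["tcp_rot"];A[:3,3]=s["eef_pos"];return A@d["tool_from_camera"]
E
python3 - <<'E'
from h import *
t=dict(np.load("top.npz"))
print("drum",onz(t,(268,193),66),"bar top",onz(t,(269,188),108))
print("cone",onz(t,(309,196),40),"big",onz(t,(247,140),45),"small",onz(t,(212,214),37),"jar",onz(t,(202,120),85))
for c in((239,123),(338,165),(294,265),(191,220)):print(onz(t,c,20))
c=t["image"][155:230,225:335,::-1];cv2.imwrite("pics/c1.png",cv2.resize(c,None,fx=7,fy=7,interpolation=cv2.INTER_CUBIC))
E
```

```text
drum [506.40698143   2.88679279] bar top [511.1011776    2.61631299]
cone [502.93023411 -87.73169796] big [627.13238008  47.06007735] small [464.65545945 123.57798775] jar [661.70863215 143.12790479]
[673.15806064  65.11124623]
[ 575.54558296 -157.76188359]
[353.54397288 -54.73392244]
[452.94315075 171.21835824]
```

View pics/c1.png

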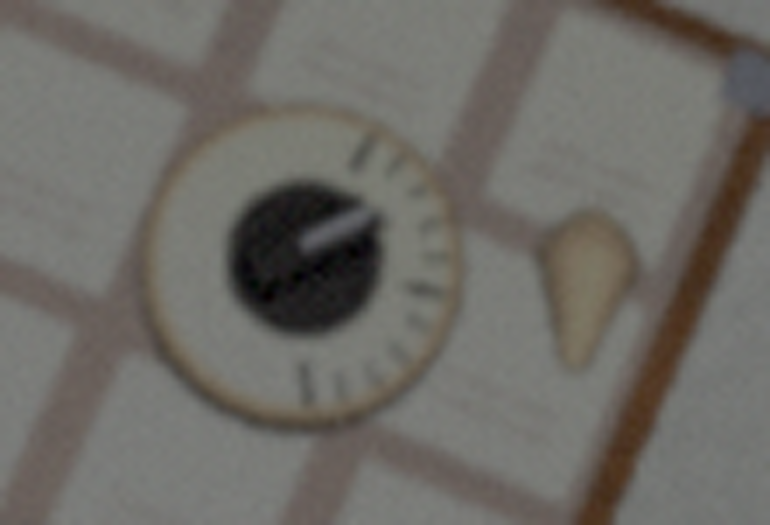

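The zero mark points about -25° in the world frame, and the pointer about -67°, so the knob reads about 2.8 min. I'll move above the timer, then turn the tool so its x is about 113°, opposite the pointer. That leaves the last joint enough range for the whole winding.

Call:
play_rows --plan '[2.3,-2.2,0,0,4.6,-4.4,0,0,6.9,-6.6,0,0,9.2,-8.8,0,0,11.6,-11.1,0,0]' --fingers 9

```text
time_s: 0.52
eef_pos: [326.0, -443.2, 231.1]
tcp_rot: [[0.913, 0.408, -0.001], [0.408, -0.913, 0.0], [-0.0, -0.001, -1.0]]
contact_force: [0.0, 0.1, -0.2]
gripper_width: 90.0
gripper_force: 0.0
```

Call:
play_rows --plan '[2.3,-2.2,0,0,4.6,-4.4,0,0,6.9,-6.6,0,0,9.2,-8.8,0,0,11.6,-11.1,0,0]'

```text
time_s: 0.93
eef_pos: [386.6, -294.5, 231.4]
tcp_rot: [[0.913, 0.408, -0.0], [0.408, -0.913, 0.0], [-0.0, -0.0, -1.0]]
contact_force: [1.0, -0.3, 0.5]
gripper_width: 90.1
gripper_force: 0.0
```

Call:
play_rows --plan '[2.3,-2.2,0,0,4.6,-4.4,0,0,6.9,-6.6,0,0,9.2,-8.8,0,0,11.6,-11.1,0,0]'

```text
time_s: 1.35
eef_pos: [447.1, -145.9, 231.5]
tcp_rot: [[0.913, 0.408, -0.0], [0.408, -0.913, -0.0], [-0.0, 0.0, -1.0]]
contact_force: [0.3, -1.1, -0.3]
gripper_width: 89.9
gripper_force: 0.0
```

Call:
play_rows --plan '[2.3,-2.2,0,0,4.6,-4.4,0,0,6.9,-6.6,0,0,9.2,-8.8,0,0,11.6,-11.1,0,0]'

```text
time_s: 1.77
eef_pos: [507.7, 2.6, 231.3]
tcp_rot: [[0.913, 0.408, -0.001], [0.408, -0.913, -0.0], [-0.001, 0.0, -1.0]]
contact_force: [0.3, -0.2, -0.9]
gripper_width: 90.3
gripper_force: 0.0
```

Call:
play_rows --plan '[0,0,0,-0.1,0,0,0,-0.2,0,0,0,-0.3,0,0,0,-0.4,0,0,0,-0.52]'

```text
time_s: 2.18
eef_pos: [507.4, 1.6, 231.2]
tcp_rot: [[0.585, 0.811, -0.001], [0.811, -0.585, -0.0], [-0.001, -0.001, -1.0]]
contact_force: [0.4, 0.6, 0.3]
gripper_width: 89.9
gripper_force: 0.0
```

Call:
play_rows --plan '[0,0,0,-0.1,0,0,0,-0.2,0,0,0,-0.3,0,0,0,-0.4,0,0,0,-0.52]'

```text
time_s: 2.6
eef_pos: [507.4, 1.4, 231.2]
tcp_rot: [[0.105, 0.994, -0.001], [0.994, -0.105, -0.0], [-0.0, -0.001, -1.0]]
contact_force: [0.1, -0.1, -0.7]
gripper_width: 90.2
gripper_force: 0.0
```

Call:
play_rows --plan '[0,0,0,-0.1,0,0,0,-0.2,0,0,0,-0.3,0,0,0,-0.4,0,0,0,-0.52]'

```text
time_s: 3.02
eef_pos: [507.4, 1.4, 231.3]
tcp_rot: [[-0.403, 0.915, -0.001], [0.915, 0.403, -0.0], [0.0, -0.001, -1.0]]
contact_force: [-0.0, 0.6, 0.8]
gripper_width: 90.1
gripper_force: 0.0
```

```bash
python3 - <<'E'
from workcell import arm, snapshot
from h import *
import pickle
s=arm.sense();d=snapshot("wrist");pickle.dump((s,d),open("w1.pkl","wb"))
print(s["eef_pos"],s["joint_positions"][6],np.round(d["tool_from_camera"],3).tolist())
cv2.imwrite("pics/w1.png",cv2.resize(d["image"][:,:,::-1],(768,576)))
E
```

```text
[507.38834173   1.38037712 231.26379723] 0.1528143231065122 [[0.0, -0.954, -0.299, 85.151], [1.0, 0.0, 0.0, -0.665], [-0.0, -0.299, 0.954, -152.243], [0.0, 0.0, 0.0, 1.0]]
```

View pics/w1.png

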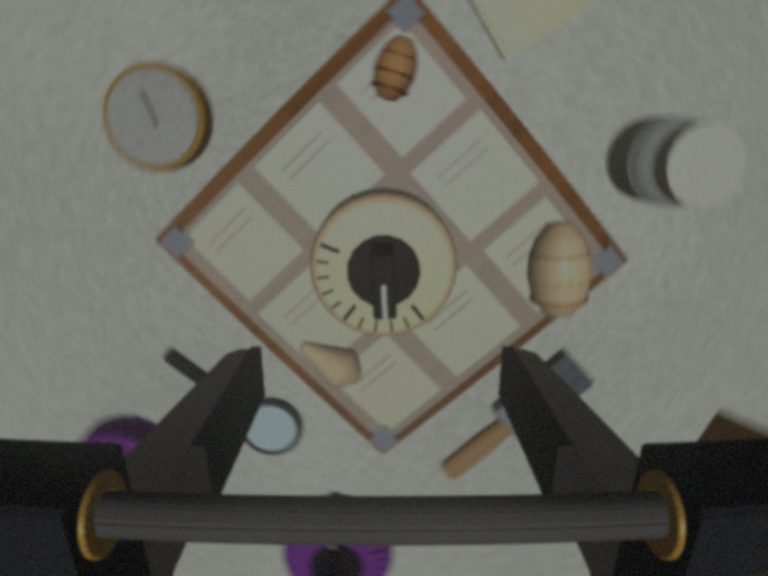

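The wrist view shows the timer drum centred near (384,263) in the doubled picture, with the white line from (383,285) to (385,320). The zero mark is at (417,312) and the 10 mark at (330,247).

```bash
python3 - <<'E'
from h import *
import pickle
s,d=pickle.load(open("w1.pkl","rb"));T=wristT(s,d);f=512/768
P=lambda x,y,z:onz(d,((x+.5)*f-.5,(y+.5)*f-.5),z,T)
R=s["tcp_rot"];tool=lambda p:np.round(R[:2,:2].T@(np.array(p)-s["eef_pos"][:2]),1)
pts=[P(312,263,66),P(456,263,66),P(384,190,66),P(384,335,66)]
c=(pts[0]+pts[1])/2; c2=(pts[2]+pts[3])/2
print("drum",pts[0],pts[1],c,c2,tool(c),tool(c2),np.linalg.norm(pts[0]-pts[1]),np.linalg.norm(pts[2]-pts[3]))
hsv=cv2.cvtColor(d["image"],cv2.COLOR_RGB2GRAY)
m=(hsv<70).astype(np.uint8);n,l,st,ce=cv2.connectedComponentsWithStats(m)
i=l[180,int(365*f)] or l[int(262*f),int(360*f)];print(st[i],ce[i])
x,y,w,h=st[i][:4];sk=[onz(d,(x-.5,y+h*.55),74,T),onz(d,(x+w-.5,y+h*.55),74,T)];print("skirt",sk,tool(sum(sk)/2),np.linalg.norm(sk[0]-sk[1]))
top=onz(d,(ce[i][0],y),108,T);print("bar far end",tool(top), "expected +20 along x from axis")
g=hsv.copy().astype(int);sub=(hsv>130)&(cv2.dilate(m,np.ones((9,9)))>0)
a,b=P(383,285,108),P(384.5,320,108);v=b-a;print("line",a,b,tool(a),tool(b),np.degrees(np.arctan2(v[1],v[0])))
z,t=P(417,312,66),P(330,247,66)
dist=[(q,np.degrees(np.arctan2(*(q-(c+c2)/2)[::-1]))) for q in(z,t)];print(dist, np.degrees(np.arctan2(R[1,0],R[0,0])))
E
```

```text
drum [463.18122009 -12.63920846] [549.83756415  25.56836835] [506.50939212   6.46457994] [507.23504195   4.81450352] [5.  1.2] [3.2 1.2] 94.70554836786275 98.37673345699675
[ 232  157   47   55 1727] [255.2327736  180.76838448]
skirt [array([488.92943316, -12.31595995]), array([530.69260246,   6.09611608])] [-5.1  0.4] 45.6417227242385
bar far end [31.3  0.5] expected +20 along x from axis
line [506.7935575    3.83919907] [516.32830376 -15.53700322] [2.5 0.4] [-19.1   1.4] -63.79887460324468
[(array([540.8009982 , -15.79369377]), np.float64(-32.281114430371005)), (array([470.00182983,   2.08091896]), np.float64(-174.48705403069445))] 113.77278959767429
```

Call:
play_rows --plan '[0.1,0.02,2,0,0.15,0.05,4,0,0.2,0.1,6,0,0.2,0.1,7,0,0.2,0.1,7,0]'

```text
time_s: 3.48
eef_pos: [506.1, 3.6, 159.4]
tcp_rot: [[-0.397, 0.918, -0.005], [0.918, 0.397, 0.0], [0.002, -0.004, -1.0]]
contact_force: [-0.3, -1.3, 0.3]
gripper_width: 90.2
gripper_force: 0.0
```

```bash
python3 - <<'E'
from workcell import arm, snapshot
from h import *
import pickle
s=arm.sense();d=snapshot("wrist");pickle.dump((s,d),open("w2.pkl","wb"))
print(s["eef_pos"],s["joint_positions"])
c=d["image"][60:310,110:410,::-1]
cv2.imwrite("pics/w2.png",cv2.resize(c,None,fx=2.4,fy=2.4,interpolation=cv2.INTER_CUBIC))
E
```

```text
[506.13780887   3.56502856 159.39346363] [ 0.4264764   0.40002408 -0.60290014  1.98035824  0.29622044  0.85294485
  0.0708383 ]
```

View pics/w2.png

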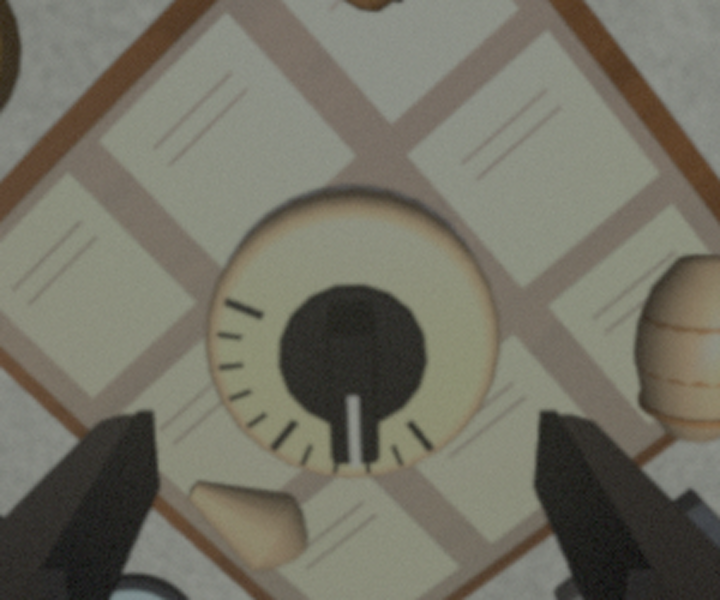

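The knob skirt spans x 280–427 with its top at y 284, and the bar's pointer end is at (354,465). The outer mark ends are at (432,450) for zero, (275,449) for five and (227,301) for ten.

```bash
python3 - <<'E'
from h import *
import pickle
s,d=pickle.load(open("w2.pkl","rb"));T=wristT(s,d);k=2.4
P=lambda x,y,z:onz(d,((x+.5)/k-.5+110,(y+.5)/k-.5+60),z,T)
R=s["tcp_rot"];tool=lambda p:R[:2,:2].T@(np.array(p)-s["eef_pos"][:2])
p=[tool(P(*q,66)) for q in((432,450),(275,449),(227,301))]
A=np.array([[*(2*(p[i]-p[0]))] for i in(1,2)]);c=np.linalg.solve(A,[p[i]@p[i]-p[0]@p[0] for i in(1,2)])
print("axis from marks",c,[np.linalg.norm(q-c) for q in p])
ang=[np.degrees(np.arctan2(*(q-c)[::-1])) for q in p];print("mark angles in tool",ang)
print("skirt L,R,top",tool(P(280,352,74)),tool(P(427,352,74)),tool(P(353,284,74)))
print("drum L R",tool(P(209,330,66)),tool(P(498,330,66)))
print("bar end",tool(P(330,463,108)),tool(P(378,463,108)),"line",tool(P(353,396,108)),tool(P(355,462,108)))
E
```

```text
axis from marks [-1.75110414  1.76323028] [np.float64(44.39928054743035), np.float64(44.39928054743035), np.float64(44.39928054743035)]
mark angles in tool [np.float64(143.22406474387907), np.float64(-142.62726341277136), np.float64(-67.33372426925895)]
skirt L,R,top [  0.863503   -21.84354405] [ 0.93381084 24.67476336] [23.09727279  1.19953507]
drum L R [  5.56312055 -45.51591234] [ 5.69831284 48.37762101]
bar end [-20.56377581  -5.36204431] [-20.53825976   8.27989455] line [0.02824387 1.11416331] [-20.23069638   1.74222738]
```

Call:
play_rows --plan '[-0.1,0.14,0,0,-0.1,0.14,2,0,-0.1,0.14,4,0,-0.1,0.14,5.5,0,-0.1,0.14,6.4,0]' --fingers 5

```text
time_s: 3.95
eef_pos: [509.8, 3.1, 97.3]
tcp_rot: [[-0.398, 0.917, 0.0], [0.917, 0.398, -0.0], [-0.0, 0.0, -1.0]]
contact_force: [0.2, -0.0, -0.3]
gripper_width: 58.9
gripper_force: 0.0
```

Call:
play_rows --plan '[0,0,0,0,0,0,0,0,0,0,0,0,0,0,0,0,0,0,0,0]' --fingers 2.2 --newtons 10

```text
time_s: 4.37
eef_pos: [510.1, 3.3, 98.5]
tcp_rot: [[-0.398, 0.917, 0.002], [0.917, 0.398, -0.0], [-0.001, 0.001, -1.0]]
contact_force: [0.2, 0.3, 0.2]
gripper_width: 25.3
gripper_force: 0.0
```

Call:
play_rows --plan '[0,0,0,0,0,0,0,0,0,0,0,0,0,0,0,0,0,0,0,0]' --fingers 1.2 --newtons 5

```text
time_s: 4.78
eef_pos: [509.3, 3.1, 97.8]
tcp_rot: [[-0.398, 0.917, -0.0], [0.917, 0.398, -0.001], [-0.0, -0.001, -1.0]]
contact_force: [-2.2, -0.8, 4.8]
gripper_width: 14.0
gripper_force: 5.0
```

Call:
play_rows --plan '[0,-0.06,0.1,0,0,-0.06,0.2,0,0,-0.06,0.3,0,0,-0.06,0.4,0,0,-0.06,0.4,0]'

```text
time_s: 5.2
eef_pos: [509.3, 3.0, 94.1]
tcp_rot: [[-0.399, 0.917, 0.001], [0.917, 0.399, -0.0], [-0.001, 0.0, -1.0]]
contact_force: [-2.1, -0.4, 7.0]
gripper_width: 13.9
gripper_force: 5.0
```

Call:
play_rows --plan '[0,0,0.1,0,0,0,0.15,0,0,0,0.2,0,0,0,0.2,0,0,0,0.2,0]'

```text
time_s: 5.62
eef_pos: [509.3, 3.0, 92.1]
tcp_rot: [[-0.399, 0.917, 0.001], [0.917, 0.399, -0.001], [-0.001, 0.0, -1.0]]
contact_force: [-1.9, -0.8, 6.8]
gripper_width: 13.8
gripper_force: 5.0
```

Call:
play_rows --plan '[0,0,0.03,0,0,0,0.06,0,0,0,0.1,0,0,0,0.1,0,0,0,0.1,0]'

```text
time_s: 6.03
eef_pos: [509.3, 3.0, 91.4]
tcp_rot: [[-0.399, 0.917, 0.001], [0.917, 0.399, -0.001], [-0.001, 0.0, -1.0]]
contact_force: [-2.1, -1.8, 9.6]
gripper_width: 14.0
gripper_force: 7.3
```

Call:
play_rows --plan '[0,0,0.03,0,0,0,0.05,0,0,0,0.05,0,0,0,0.05,0,0,0,0.05,0]' --newtons 30

```text
time_s: 6.45
eef_pos: [509.3, 3.0, 91.3]
tcp_rot: [[-0.398, 0.917, 0.001], [0.917, 0.398, -0.001], [-0.001, 0.0, -1.0]]
contact_force: [-3.7, -1.9, 14.1]
gripper_width: 13.9
gripper_force: 30.9
```

Call:
play_rows --plan '[0,-0.02,0.03,0,0,-0.04,0.05,0,0,-0.04,0.06,0,0,-0.04,0.06,0,0,-0.04,0.06,0]'

```text
time_s: 6.87
eef_pos: [509.4, 3.0, 91.3]
tcp_rot: [[-0.399, 0.917, 0.002], [0.917, 0.399, -0.001], [-0.002, 0.001, -1.0]]
contact_force: [-5.4, -1.3, 19.1]
gripper_width: 13.5
gripper_force: 31.4
```

Call:
play_rows --plan '[0,0,0,0.03,0,0,0,0.06,0,0,0,0.1,0,0,0,0.14,0,0,0,0.18]'

```text
time_s: 7.28
eef_pos: [509.3, 3.0, 91.3]
tcp_rot: [[-0.227, 0.974, 0.001], [0.974, 0.227, -0.001], [-0.002, 0.001, -1.0]]
contact_force: [-5.4, -1.1, 17.6]
gripper_width: 14.0
gripper_force: 31.4
```

Call:
play_rows --plan '[0,-0.05,0,0.05,0,-0.08,0,0.1,0,-0.08,0,0.15,0,-0.08,0,0.2,0,-0.08,0,0.25]'

```text
time_s: 7.7
eef_pos: [509.2, 3.0, 91.3]
tcp_rot: [[0.022, 1.0, 0.003], [1.0, -0.022, -0.001], [-0.001, 0.003, -1.0]]
contact_force: [-3.1, -1.0, 16.6]
gripper_width: 14.2
gripper_force: 31.2
```

Call:
play_rows --plan '[0,-0.04,0.01,0.05,0,-0.06,0.02,0.12,0,-0.06,0.02,0.19,0,-0.06,0.02,0.26,0,-0.06,0.02,0.33]'

```text
time_s: 8.12
eef_pos: [509.1, 3.0, 91.3]
tcp_rot: [[0.346, 0.938, 0.004], [0.938, -0.346, -0.0], [0.001, 0.004, -1.0]]
contact_force: [-2.5, -0.9, 16.4]
gripper_width: 13.6
gripper_force: 31.5
```

```bash
python3 - <<'E'
from workcell import arm, snapshot
from h import *
import pickle
s=arm.sense();d=snapshot("wrist");pickle.dump((s,d),open("w3.pkl","wb"))
print(s["eef_pos"],s["joint_positions"],s["contact_force"],s["torque"])
cv2.imwrite("pics/w3.png",cv2.resize(d["image"][:,:,::-1],(768,576),interpolation=cv2.INTER_CUBIC))
E
```

```text
[509.05026719   2.97402563  91.31715762] [ 0.22210397  0.4661105  -0.35765773  2.03293965  0.2541981   0.68029859
 -0.65164499] [-2.52447538 -0.85449734 16.41029472] [-0.23173609  0.66640548  0.13392017]
```

View pics/w3.png

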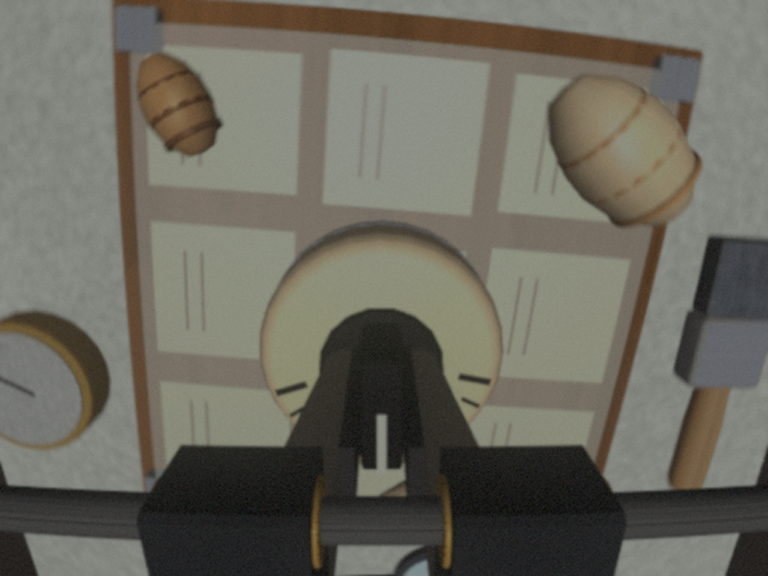

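The timer has stayed in place. The zero mark is at (475,379) and the ten mark at (291,389), so I'll compute the case heading from those.

```bash
cat >> h.py <<'E'
def case(s,d,pts,k,ox=0,oy=0):
    T=wristT(s,d);R=s["tcp_rot"][:2,:2]
    p=[R.T@(onz(d,((x+.5)/k-.5+ox,(y+.5)/k-.5+oy),66,T)-s["eef_pos"][:2]) for x,y in pts]
    return np.array(p)
E
python3 - <<'E'
from h import *
import pickle
s,d=pickle.load(open("w3.pkl","rb"))
# outer, inner of zero; outer, inner of ten
p=case(s,d,[(490,382),(459,376),(276,392),(306,384)],1.5)
a=lambda v:np.degrees(np.arctan2(v[1],v[0]))
print(p.round(1)); print("radii",np.linalg.norm(p,axis=1)); print("zero",a(p[0]),a(p[0]-p[1]),"ten",a(p[2]),a(p[2]-p[3]))
v=p[0]-p[2];print("chord dir",a(v),"len",np.linalg.norm(v),"(85.0) mid",(p[0]+p[2])/2)
R=s["tcp_rot"];print("heading",a(R[:2,0]))
E
```

```text
[[ -9.   43.1]
 [ -6.3  30.5]
 [-13.3 -42.6]
 [ -9.7 -30.3]]
radii [44.01604891 31.12495648 44.63054345 31.83514647]
zero 101.82851904933295 102.38395504021378 ten -107.35510526622224 -106.53984826283062
chord dir 87.13331205569874 len 85.78745238765246 (85.0) mid [-11.16776582   0.24134008]
heading 69.78399077251625
```

The pinch is on the axis to within about 0.3 mm and the knob reads about 78°. I'll keep winding to about 157°.

Call:
play_rows --plan '[0,0,0.01,0.05,0,0,0.02,0.12,0,0,0.03,0.19,0,0,0.03,0.26,0,0,0.03,0.33]'

```text
time_s: 8.58
eef_pos: [509.0, 3.0, 91.3]
tcp_rot: [[0.631, 0.776, 0.004], [0.776, -0.631, -0.0], [0.002, 0.003, -1.0]]
contact_force: [-4.1, -0.9, 18.7]
gripper_width: 13.7
gripper_force: 31.8
```

Call:
play_rows --plan '[0,0,0,0.07,0,0,0,0.14,0,0,0,0.21,0,0,0,0.28,0,0,0,0.35]'

```text
time_s: 9.0
eef_pos: [509.0, 3.1, 91.3]
tcp_rot: [[0.859, 0.512, 0.004], [0.512, -0.859, -0.0], [0.003, 0.002, -1.0]]
contact_force: [-4.0, -0.7, 19.7]
gripper_width: 13.7
gripper_force: 31.8
```

Call:
play_rows --plan '[0,0,0,0.07,0,0,0,0.14,0,0,0,0.21,0,0,0,0.28,0,0,0,0.35]'

```text
time_s: 9.42
eef_pos: [508.9, 3.1, 91.3]
tcp_rot: [[0.982, 0.187, 0.004], [0.187, -0.982, -0.0], [0.004, 0.001, -1.0]]
contact_force: [-3.4, 0.2, 18.5]
gripper_width: 14.2
gripper_force: 32.0
```

Call:
play_rows --plan '[0,0,0,0.07,0,0,0,0.14,0,0,0,0.21,0,0,0,0.28,0,0,0,0.35]'

```text
time_s: 9.83
eef_pos: [508.9, 3.2, 91.3]
tcp_rot: [[0.987, -0.161, 0.004], [-0.161, -0.987, 0.0], [0.004, -0.001, -1.0]]
contact_force: [-4.3, -0.2, 18.9]
gripper_width: 13.6
gripper_force: 32.0
```

```bash
python3 - <<'E'
from workcell import arm, snapshot
from h import *
import pickle
s=arm.sense();d=snapshot("wrist");pickle.dump((s,d),open("w4.pkl","wb"))
print(s["eef_pos"],s["joint_positions"],s["contact_force"],s["torque"])
cv2.imwrite("pics/w4.png",cv2.resize(d["image"][:,:,::-1],(768,576),interpolation=cv2.INTER_CUBIC))
E
```

```text
[508.89833069   3.1985923   91.27953464] [-0.05493838  0.43372482 -0.02072871  2.05134088  0.0143692   0.6530361
 -1.81758217] [-4.30499776 -0.16168435 18.89434186] [-0.04047587  1.09757712  0.14021696]
```

View pics/w4.png

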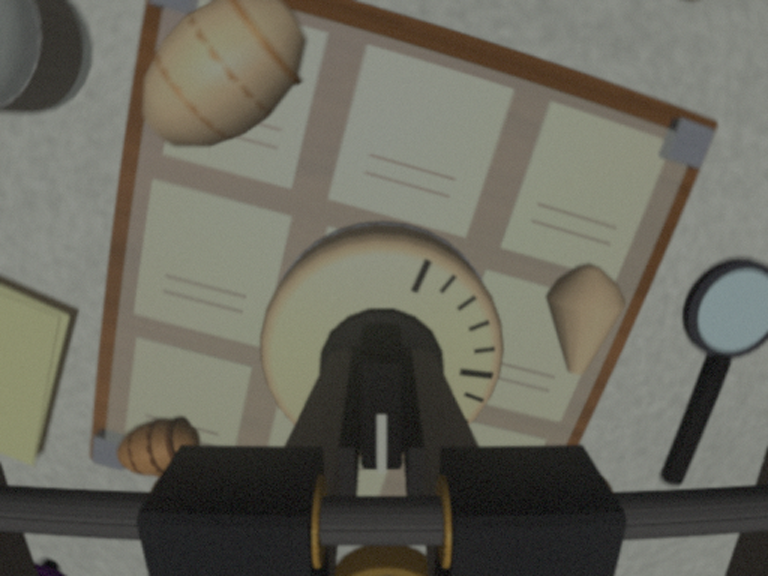

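The zero mark runs from (428,262) to (415,291) and the five mark from (492,376) to (461,372).

```bash
python3 - <<'E'
from h import *
import pickle
s,d=pickle.load(open("w4.pkl","rb"))
p=case(s,d,[(428,262),(415,291),(492,376),(461,372)],1.5)
a=lambda v:np.degrees(np.arctan2(v[1],v[0]))
print(p.round(1),np.linalg.norm(p,axis=1)); print("zero",a(p[0]),a(p[0]-p[1]),"five",a(p[2]),a(p[2]-p[3]))
print("heading",a(s["tcp_rot"][:2,0]))
E
```

```text
[[40.1 17.4]
 [28.9 12.9]
 [-6.3 44.2]
 [-4.5 31.8]] [43.7112593  31.67276745 44.67434374 32.0810088 ]
zero 23.48307649017126 22.233420946095244 five 98.16704611056177 98.31533890610957
heading -9.262305920810995
```

The knob is at about 156.7° (10.45 min), past ten and short of the stop. The case heading hasn't changed (-32.5°). Next I'll turn back 1.16 rad.

Call:
play_rows --plan '[0,0,0,-0.03,0,0,0,-0.09,0,0,0,-0.16,0,0,0,-0.23,0,0,0,-0.3]'

```text
time_s: 10.3
eef_pos: [508.9, 3.1, 91.3]
tcp_rot: [[0.99, 0.144, 0.004], [0.144, -0.99, 0.0], [0.004, 0.0, -1.0]]
contact_force: [-3.6, -0.9, 18.6]
gripper_width: 13.4
gripper_force: 32.2
```

Call:
play_rows --plan '[0,0,0,-0.06,0,0,0,-0.12,0,0,0,-0.18,0,0,0,-0.24,0,0,0,-0.3]'

```text
time_s: 10.72
eef_pos: [508.9, 3.1, 91.3]
tcp_rot: [[0.903, 0.429, 0.004], [0.429, -0.903, -0.0], [0.003, 0.002, -1.0]]
contact_force: [-3.6, -0.7, 19.7]
gripper_width: 13.4
gripper_force: 32.2
```

Call:
play_rows --plan '[0,0,0,-0.06,0,0,0,-0.12,0,0,0,-0.18,0,0,0,-0.24,0,0,0,-0.3]'

```text
time_s: 11.13
eef_pos: [509.0, 3.0, 91.3]
tcp_rot: [[0.736, 0.677, 0.004], [0.677, -0.736, -0.0], [0.003, 0.003, -1.0]]
contact_force: [-3.4, 0.1, 17.9]
gripper_width: 14.0
gripper_force: 32.2
```

Call:
play_rows --plan '[0,0,0,-0.06,0,0,0,-0.12,0,0,0,-0.18,0,0,0,-0.23,0,0,0,-0.264]'

```text
time_s: 11.55
eef_pos: [509.0, 3.0, 91.3]
tcp_rot: [[0.534, 0.845, 0.004], [0.845, -0.534, -0.0], [0.002, 0.003, -1.0]]
contact_force: [-3.5, -1.3, 18.7]
gripper_width: 13.5
gripper_force: 32.2
```

Call:
play_rows --plan '[0,0,0,0,0,0,0,0,0,0,0,0,0,0,0,0,0,0,0,0]'

```text
time_s: 11.97
eef_pos: [509.0, 3.0, 91.3]
tcp_rot: [[0.536, 0.844, 0.004], [0.844, -0.536, -0.001], [0.002, 0.004, -1.0]]
contact_force: [-2.4, -1.5, 19.7]
gripper_width: 13.6
gripper_force: 32.2
```

```bash
python3 - <<'E'
from workcell import arm, snapshot
from h import *
import pickle
s=arm.sense();d=snapshot("wrist");pickle.dump((s,d),open("w5.pkl","wb"))
print(s["eef_pos"],s["contact_force"],s["torque"],np.degrees(np.arctan2(*s["tcp_rot"][:2,0][::-1])))
cv2.imwrite("pics/w5.png",cv2.resize(d["image"][:,:,::-1],(768,576),interpolation=cv2.INTER_CUBIC))
E
```

```text
[509.01104852   3.00801713  91.27356503] [-2.43898724 -1.52793929 19.67299875] [-0.2181899   1.0026892   0.11936744] 57.611227329751856
```

View pics/w5.png

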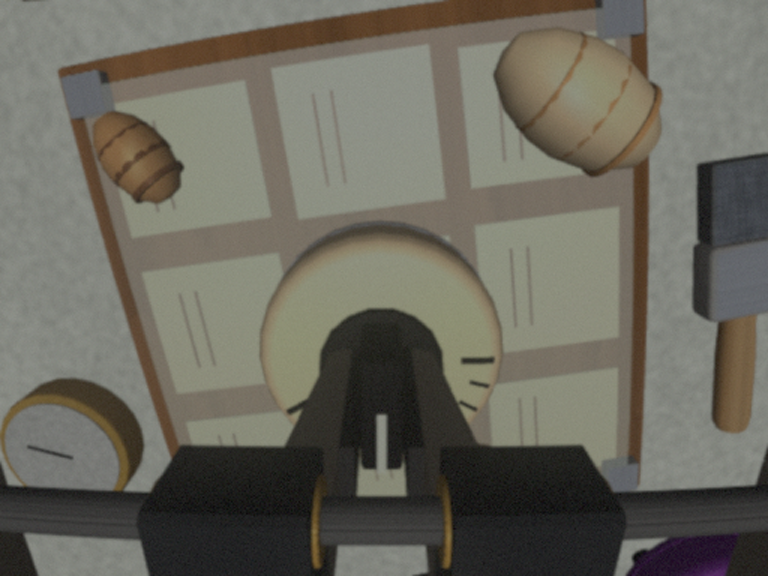

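The zero mark is now square to the bar (y≈360, 90°), so the knob reads 6 minutes. I'll ease off the press, open the fingers and lift.

Call:
play_rows --plan '[0,0,-0.03,0,0,0,-0.06,0,0,0,-0.09,0,0,0,-0.09,0,0,0,-0.09,0]' --newtons 15

```text
time_s: 12.43
eef_pos: [509.0, 3.0, 91.4]
tcp_rot: [[0.536, 0.844, 0.004], [0.844, -0.536, -0.0], [0.002, 0.003, -1.0]]
contact_force: [-1.3, -0.9, 10.8]
gripper_width: 13.7
gripper_force: 17.8
```

Call:
play_rows --plan '[0,0,0,0,0,0,0,0,0,0,0,0,0,0,0,0,0,0,0,0]' --fingers 4

```text
time_s: 12.85
eef_pos: [510.3, 2.6, 91.4]
tcp_rot: [[0.536, 0.844, 0.006], [0.844, -0.536, -0.0], [0.003, 0.006, -1.0]]
contact_force: [2.4, -2.1, 7.3]
gripper_width: 39.8
gripper_force: 3.6
```

Call:
play_rows --plan '[0,0,-0.5,0,0,0,-1.5,0,0,0,-3,0,0,0,-5,0,0,0,-7,0]'

```text
time_s: 13.27
eef_pos: [506.5, 3.1, 160.7]
tcp_rot: [[0.536, 0.844, -0.001], [0.844, -0.536, 0.0], [-0.0, -0.001, -1.0]]
contact_force: [0.3, -0.0, -0.3]
gripper_width: 40.1
gripper_force: 0.0
```

Call:
play_rows --plan '[0,0,-2,0,0,0,-4,0,0,0,-5,0,0,0,-5,0,0,0,-5,0]' --fingers 9

```text
time_s: 13.68
eef_pos: [507.0, 2.8, 209.9]
tcp_rot: [[0.536, 0.844, 0.0], [0.844, -0.536, -0.0], [0.0, 0.0, -1.0]]
contact_force: [-0.4, 0.3, -0.4]
gripper_width: 71.0
gripper_force: 0.0
```

Call:
play_rows --plan '[0,0,0,0,0,0,0,0,0,0,0,0,0,0,0,0,0,0,0,0]'

```text
time_s: 14.1
eef_pos: [506.9, 2.8, 209.3]
tcp_rot: [[0.536, 0.844, -0.001], [0.844, -0.536, 0.0], [-0.001, -0.001, -1.0]]
contact_force: [0.4, -0.1, 0.2]
gripper_width: 90.0
gripper_force: 0.0
```

```bash
python3 - <<'E'
from workcell import arm, snapshot
from h import *
import pickle
s=arm.sense();d=snapshot("wrist");pickle.dump((s,d),open("w6.pkl","wb"))
print(s["eef_pos"],s["contact_force"],np.degrees(np.arctan2(*s["tcp_rot"][:2,0][::-1])))
c=d["image"][90:290,130:390,::-1]
cv2.imwrite("pics/w6.png",cv2.resize(c,None,fx=3,fy=3,interpolation=cv2.INTER_CUBIC))
E
```

```text
[506.93038506   2.79836149 209.29194414] [ 0.3657126  -0.06384482  0.22573915] 57.57085453788612
```

View pics/w6.png

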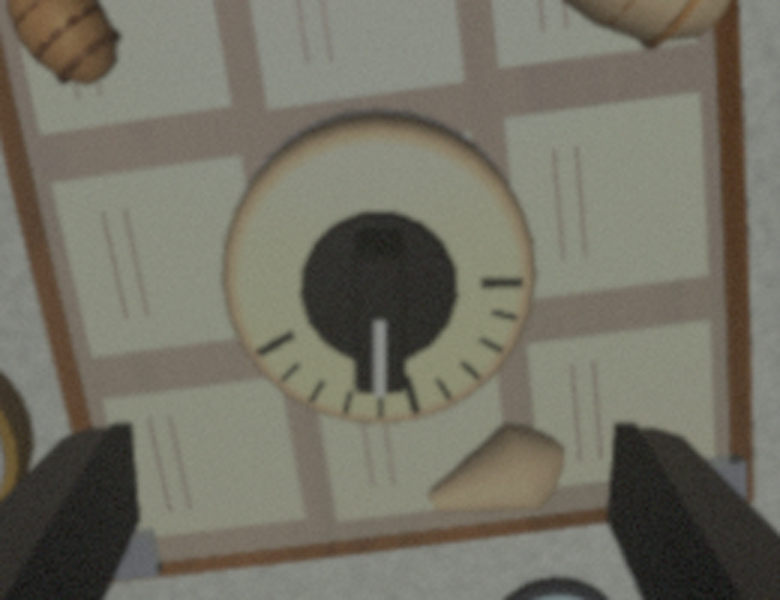

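The white pointer line at (380,390) sits on the sixth mark at (380,407). The case and shells are undisturbed and the gripper is clear, so I'm handing in.

```bash
python3 -c "
from workcell import arm
print(arm.job_done())"
```

```text
the job is handed in; nothing more can be done
None
```

I wound the timer to about 10.45 minutes, turned it back to six and let go. Press readings stayed under about 20 N, and while winding the case heading changed by less than half a degree. The shells look undisturbed, the arm stayed clear of the jar, and the job is handed in at about 14 s; the hand-in returned no verdict.

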